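# Set the stop clip at the tight spot of a pastry case's sliding cover

### The arm

A 6-joint arm with a two-finger parallel gripper is mounted at the origin on the work surface. World frame = base frame: x ahead of the robot, y to its left, z up, the work surface at z = 0. Lengths are in m, angles in rad, forces in N, time in s.
With the tool pointing down it reaches from about 0.325 to 1 m from the base axis. Payload 5.1 kg.
Tool frame: the origin (TCP) lies midway between the tips of the shut fingers; the grasp point (between the pads) lies 19 mm behind it; z points along the fingers, y is the direction in which the jaws open and shut (so a half turn about z gives the same grasp; the last joint's range is limited). The gripper opens to 85 mm and grips with 20 to 120 N. Pads are 22 mm wide; open, the fingers measure 114 mm over their backs; the gripper's body (76 mm by 85 mm) begins 54 mm behind the grasp point. The pads swing forward as they close: fully open they stand 13 mm farther back than shut.
Start: joints at [-0.083, 0.124, 1.65, -0, 1.367, -0.083], TCP at [0.65, -0, 0.231] pointing down, gripper open.
Joint ranges: [-2.61, 2.61], [-1.02, 2.33], [0.03, 2.71], [-1.35, 4.49], [0.32, 2.68], [-2.91, 2.91]. Speed limits (rad/s): [2.57, 2.57, 3.14, 3.14, 3.14, 3.14].

### API

Orientations are given as [roll, pitch, yaw] about the fixed x, y, z axes, in that order (R = Rz(yaw) Ry(pitch) Rx(roll)).
In Python, from cell import robot gives the robot as it stands.
- The arm moves only by the tool apply_moves, never from a script. Its argument "moves" is a list that holds one entry, the list of rows, each a list of 4 numbers: the shift along the tool's x, y, z in mm, then the turn about the tool's z in rad. A call has exactly 10 rows; each row is the pose to reach, as a shift and turn from the pose commanded when the call began, along the tool's axes at that moment; what a row does not reach only later rows make up. A row lasts 1/12 s, in which the tool goes at most 41.7 mm and 7.16 degrees, less where a joint would pass 70% of its speed; a pose out of reach is approached as far as the arm can. A call with a gripper value outside its range is refused whole. "claw" is the finger opening in mm, from 0 to 85.4, set as the call begins (left out, the last holds). The fingers move at their own pace and stop on an object; "force" is the grip in N (left out, the last holds). Time passes only in rows, so rows that repeat a pose let the fingers close, or fill a call up. It gives the time, the measured TCP pose, the force and the opening at its end, in the units of the state.
- robot.get_obs(): the state, without advancing time (a new reading comes with each control period).
- robot.camera(name): name is "scene" or "side" or "wrist"; returns the picture (420x560x3 uint8, red, green, blue); there is no depth.
- robot.camera_params(name): a dict with "fx", "fy", "cx", "cy" (pixels), "dist_coeffs" ([k1, k2, p1, p2, k3] as OpenCV has them; the pictures are not rectified), "world_from_camera" (4x4, takes a point from camera to world coordinates). Camera axes: x right, y down, z forward; pixel columns grow to the right and rows downward; lengths in m; the calibration is good to about 2 mm. A picture is of the moment at which its call begins: read the wrist's pose just before it. camera_params takes no time and is no camera call; for the wrist camera it gives the pose at the moment of the call.
- robot.finish_job(): hands the job in, once; it reports no verdict.
The state is a dict: "time_s": time; "qpos": joint angles; "qd": joint speeds; "tau": joint torques, N m; "ee_pos": TCP position; "tcp_rot": TCP orientation; "wrist_force": force on the tool from outside, world axes, zero at the start; "wrist_torque": the same for the moment, N m; "finger_gap": finger opening in m.
Only numpy, scipy, OpenCV 4.12 (cv2) and the standard library are available. Lean on these libraries where they do the work, as an engineer would, in place of code of your own. Each camera call takes 0.05 s, during which the arm holds its last target.

### The job

The rail of the pastry case has swollen at a spot you cannot see: hold the cover by its handle and slide it along so that it pushes the stop clip until you feel the clip clearly bind at the tight spot, without forcing it. Then back the cover off until a gap of about a finger's width (roughly 20 mm) stands open between its edge and the clip, leaving the clip where it binds, let go of the cover and push the clip's lock pin all the way down. Leave everything else on the counter alone.

Things in the scene. Friction and masses are not known exactly. Their poses are not given: they have to be found in the camera images.
- rail: Wooden rail on the robot side of the pastry case, 30 mm wide, 560 mm long, top 118 mm above the table. Origin: centre of its underside. y points along it, the way the cover pushes the clip; z up; x across the case, away from the robot. At one unseen tight spot (clip's origin 110 to 205 mm along +y from here, differs every time) the clip binds.
- case: Pastry case: open wooden crate, 200 mm by 560 mm, 118 mm high, with a ledge at its back. Origin: centre of the crate's underside; axes as the rail's. At the rail's tight spot the push needed climbs by 1.5 N per mm. Clearly binding: 5 N or more above the running drag, kept up for about 0.4 s; more than 18 N above it is forcing and spoils the rail.
- cover: Sliding cover on the case: clear panel in a wooden frame, 225 mm across (x), 200 mm along the rail (y), 12 mm thick. Slides only along the rail's y. Origin: centre of its underside, axes as the rail's; leading edge 100 mm along +y. Drag of the cover alone about 2 N; with the clip being pushed about 5 N in all (the running drag). Stays where it is left.
- handle (a point): Centre of the cover's handle, half-way up: an upright dark wood fin on the cover, 14 mm thick along the rail (y), 60 mm long across it (x), 46 mm high; the cover's upper face is 23 mm below this point. Nothing near it, so it can be pinched from above with the fingers closing along the rail. Axes as the rail's; in the middle of the cover along y.
- clip: Aluminium stop clip on the rail ahead of the cover: block 34 mm across, 36 mm along the rail (y), 24 mm high, slides only along y. Origin: centre of its underside. The cover touches it when its origin is 118 mm along +y from the cover's; the gap is what exceeds that. 3 N of friction holds it; as the cover backs off the rail may push it back some mm and it still binds.
- pin_top (a point): Centre of the top face of the clip's lock pin, a round steel button 22 mm across standing 14 mm above the clip's block while up, in the middle of the block.
- pin (a joint): How far the lock pin is pushed down, in m: 0 up (unlocked), 0.009 fully down. It moves against about 4 N of friction and stays where it is left.
- jar: Bystander: small jar (54 mm across, 75 mm high) on the ledge at the back of the case. Origin: centre of its underside.
- card: Bystander: small card stand (95 mm high) on the ledge at the back of the case. Origin: centre of its underside.
- cup_a: Bystander: ceramic cup, 85 mm high. Origin: centre of its underside.
- cup_b: Bystander: ceramic cup, 85 mm high. Origin: centre of its underside.
- bowl: Bystander: wooden bowl, 140 mm across. Origin: centre of its underside.
- shaker: Bystander: steel shaker, 64 mm across, 120 mm high. Origin: centre of its underside.
- spatula: Bystander: spatula, 240 mm long, lying on the table in front of the case, to the robot's left. Origin: middle of the tool.

How it is judged:
By the outcome, as a careful person would: the job done as asked, in the order asked, and still so for the second after the job is handed in, with the robot touching nothing.
It also fails if it takes over 64 s, if anything falls off the work surface, if the arm or the gripper's body presses on something with over 40 N, if the wrist force passes 120 N, or if a joint passes its speed limit or range.

## Working session

There is one attempt and no reset: what is moved stays moved. The work goes in short steps, Python scripts to look and compute and a tool call to move; the robot and the scene stay as the last step left them, time stands still between calls to the robot, and variables do not carry over. Pictures are saved under pics/ and viewed, and the job is handed in when it is done.

Besides the shell and the picture viewer there is one more tool, called after ">>>" by a JSON object that holds its "name" and its "arguments", one argument or row to a line. apply_moves: Moves the arm, as the interface text tells. Its arguments: {"type":"object","properties":{"moves":{"type":"array"},"claw":{"type":"number"},"force":{"type":"number"}},"required":["moves"]}

```bash
mkdir -p pics; ls
python3 - <<'E'
from cell import robot
import cv2
print(robot.get_obs())
for n in ("scene","side","wrist"):
    p=robot.camera_params(n); print(n,p)
    cv2.imwrite(f"pics/{n}0.png",robot.camera(n)[:,:,::-1])
E
```

```text
pics
{'time_s': 0.0, 'qpos': array([-8.25879237e-02,  1.24509818e-01,  1.65168713e+00, -2.17062892e-05,
        1.36749878e+00, -8.25890355e-02]), 'qd': array([-0.00030264, -0.00011586, -0.00031036,  0.00013302, -0.0012946 ,
        0.00037548]), 'tau': array([ 3.96925461e-04, -4.23608243e+01, -3.65454090e+01,  2.94756808e-05,
        6.89593100e-03,  2.82237529e-06]), 'ee_pos': array([6.49383144e-01, 2.39660497e-05, 2.30042208e-01]), 'tcp_rot': array([-3.13949499e+00, -1.52315816e-04,  1.57080168e+00]), 'wrist_force': array([-0.79049127,  0.33521401,  0.2650051 ]), 'wrist_torque': array([ 0.00993037, -0.00043875,  0.00624388]), 'finger_gap': 0.0851938315961316}
scene {'fx': 536.361825084698, 'fy': 536.361825084698, 'cx': 272.76594473159315, 'cy': 208.40075695629258, 'dist_coeffs': array([-0.14215607,  0.        ,  0.        ,  0.        ,  0.        ]), 'world_from_camera': array([[-0.30945776,  0.56909475, -0.76181826,  1.97392986],
       [ 0.95061376,  0.16503992, -0.26285987,  0.50698037],
       [-0.02386175, -0.80553895, -0.59206218,  1.2528633 ],
       [ 0.        ,  0.     
[... 355 characters left out ...]
97,  0.78434873],
       [-0.00654917, -0.68745977, -0.72619293,  1.21397553],
       [ 0.        ,  0.        ,  0.        ,  1.        ]])}
wrist {'fx': 369.5327748497146, 'fy': 369.5327748497146, 'cx': 281.807223560652, 'cy': 216.56255926442054, 'dist_coeffs': array([-0.04533237,  0.        ,  0.        ,  0.        ,  0.        ]), 'world_from_camera': array([[ 9.99995041e-01,  4.12879645e-04, -3.12225268e-03,
         6.48877379e-01],
       [-6.06167605e-04, -9.47602221e-01, -3.19452130e-01,
         8.29868115e-02],
       [-3.09054885e-03,  3.19452438e-01, -9.47597271e-01,
         3.72454099e-01],
       [ 0.00000000e+00,  0.00000000e+00,  0.00000000e+00,
         1.00000000e+00]])}
```

View pics/scene0.png

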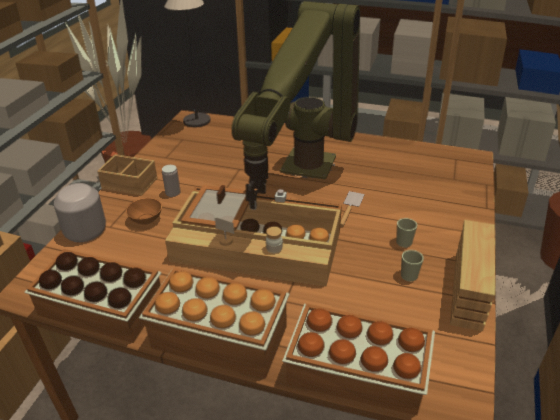

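View pics/side0.png

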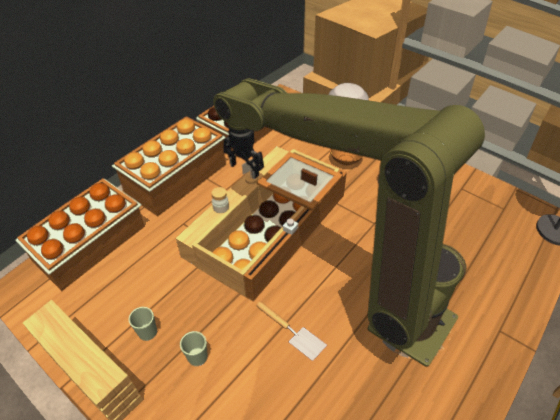

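View pics/wrist0.png

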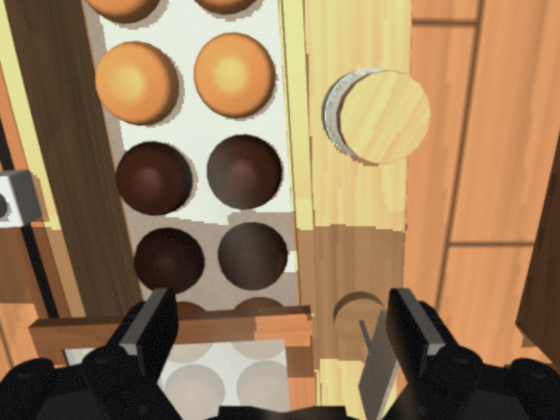

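Run:
```python
import cv2
a=cv2.imread('pics/scene0.png')[170:290,150:360]; cv2.imwrite('pics/s1.png',cv2.resize(a,None,fx=3.8,fy=3.8,interpolation=cv2.INTER_CUBIC))
a=cv2.imread('pics/side0.png')[140:300,170:360]; cv2.imwrite('pics/d1.png',cv2.resize(a,None,fx=3.7,fy=3.7,interpolation=cv2.INTER_CUBIC))
```

```text
(no output)
```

View pics/s1.png

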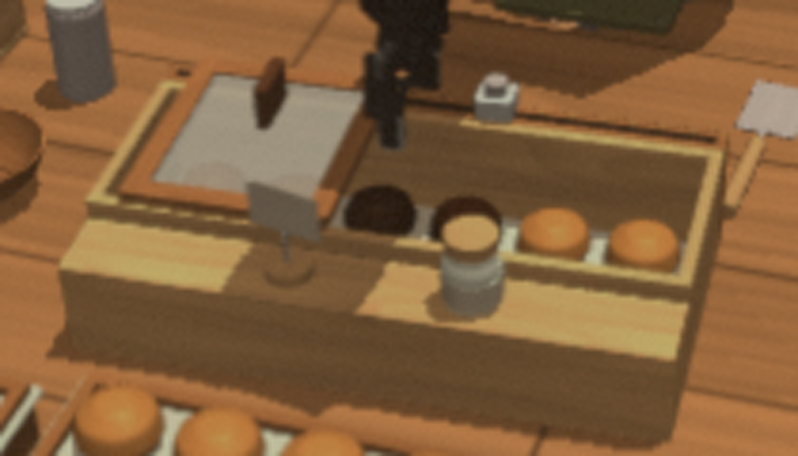

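View pics/d1.png

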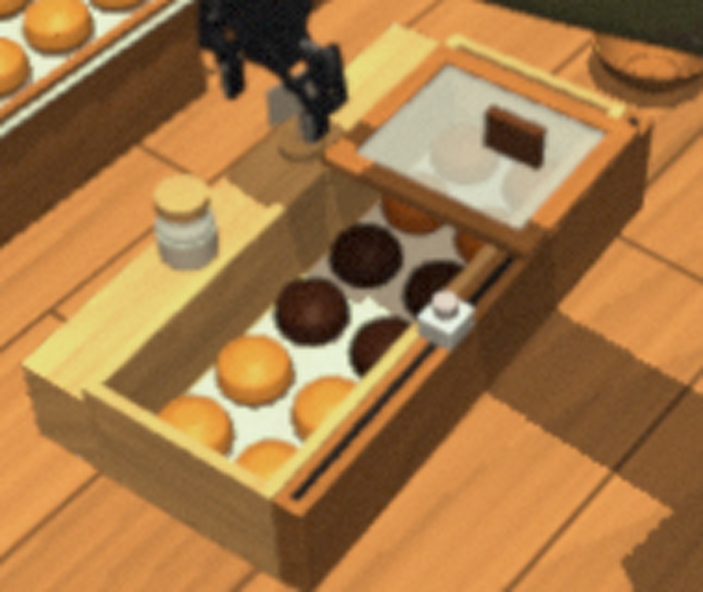

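```bash
cat > h.py <<'E'
import numpy as np, cv2
from cell import robot
def ray(n,uv,P=None):
    p=P or robot.camera_params(n)
    K=np.array([[p['fx'],0,p['cx']],[0,p['fy'],p['cy']],[0,0,1]])
    q=cv2.undistortPoints(np.array([[uv]],float),K,np.array(p['dist_coeffs']))[0,0]
    T=np.array(p['world_from_camera']); return T[:3,3],T[:3,:3]@np.array([q[0],q[1],1])
def atz(n,uv,z,P=None):
    o,d=ray(n,uv,P); return o+d*(z-o[2])/d[2]
def tri(*l):
    A=0;b=0
    for n,uv in l:
        o,d=ray(n,uv); d/=np.linalg.norm(d); M=np.eye(3)-np.outer(d,d); A=A+M;b=b+M@o
    return np.linalg.solve(A,b)
def proj(n,X,P=None):
    p=P or robot.camera_params(n)
    K=np.array([[p['fx'],0,p['cx']],[0,p['fy'],p['cy']],[0,0,1]])
    T=np.linalg.inv(np.array(p['world_from_camera'])); X=np.atleast_2d(X)
    return cv2.projectPoints(X.astype(float),cv2.Rodrigues(T[:3,:3])[0],T[:3,3],K,np.array(p['dist_coeffs']))[0][:,0]
E
python3 - <<'E'
from h import *
np.set_printoptions(precision=4,suppress=True)
S=lambda u,v:("scene",(150+u/3.8,170+v/3.8)); D=lambda u,v:("side",(170+u/3.7,140+v/3.7))
g=lambda c,z:atz(*c,z)
a,b=g(D(298,496),.118),g(D(510,262),.118); print('groove',a,b,np.degrees(np.arctan2(*(a-b)[[1,0]])))
print('handle top side',g(D(517,123),.176),'scene',g(S(272,62),.176), 'tri',tri(D(517,123),S(272,62)))
print('handle bot tri',tri(D(515,156),S(263,122)), g(D(515,156),.130),g(S(263,122),.130))
print('pin tri',tri(D(446,297),S(496,78)),g(D(446,297),.156),g(S(496,78),.156))
print('rail end scene',g(S(720,143),.118),'side',g(D(283,505),.118))
# cover leading edge corners
print('cover corners side: ',[g(D(*c),.130) for c in ((330,150),(525,245),(640,120),(448,50))])
print('cover corners scene: ',[g(S(*c),.130) for c in ((212,65),(122,190),(318,210))])
E
```

```text
groove [0.435  0.2211 0.118 ] [ 0.4547 -0.0853  0.118 ] 93.6703237694736
handle top side [ 0.5212 -0.1833  0.176 ] scene [ 0.5117 -0.1906  0.176 ] tri [ 0.5199 -0.1844  0.1796]
handle bot tri [ 0.5314 -0.1973  0.1186] [ 0.5247 -0.188   0.13  ] [ 0.5465 -0.1894  0.13  ]
pin tri [0.4515 0.0125 0.1571] [0.4523 0.0104 0.156 ] [0.451  0.0132 0.156 ]
rail end scene [0.4429 0.2306 0.118 ] side [0.4385 0.2349 0.118 ]
cover corners side:  [array([ 0.6643, -0.0884,  0.13  ]), array([ 0.4501, -0.1006,  0.13  ]), array([ 0.4613, -0.3021,  0.13  ]), array([ 0.6673, -0.2716,  0.13  ])]
cover corners scene:  [array([ 0.4706, -0.276 ,  0.13  ]), array([ 0.6815, -0.273 ,  0.13  ]), array([ 0.6583, -0.0894,  0.13  ])]
```

>>> {"name": "apply_moves", "arguments": {
  "moves": [
    [[-5,-5,-20,-0.1],[-25,-18,-40,-0.22],[-50,-35,-40,-0.34],[-80,-55,-40,-0.46],[-110,-75,-40,-0.58],[-140,-95,-40,-0.7],[-160,-108,-40,-0.82],[-175,-118,-40,-0.94],[-187,-124,-40,-1.06],[-190,-126,-40,-1.18]]
  ]
}}

```text
time_s: 0.98
ee_pos: [0.5228, -0.1917, 0.271]
tcp_rot: [-3.141, -0.001, 2.754]
wrist_force: [0.4, 0.7, 0.8]
finger_gap: 0.0857
```

>>> {"name": "apply_moves", "arguments": {
  "moves": [
    [[0,0,0,-0.12],[0,0,0,-0.24],[0,0,0,-0.36],[0,0,0,-0.455],[0,0,0,-0.455],[0,0,0,-0.455],[0,0,0,-0.455],[0,0,0,-0.455],[0,0,0,-0.455],[0,0,0,-0.455]]
  ]
}}

```text
time_s: 1.82
ee_pos: [0.524, -0.19, 0.2713]
tcp_rot: [3.142, -0.0, -3.078]
wrist_force: [-0.3, -0.3, 0.6]
finger_gap: 0.0856
```

Run:
```python
from h import *
o=robot.get_obs(); print(o)
import pickle; pickle.dump(robot.camera_params("wrist"),open('w1.pkl','wb'))
cv2.imwrite("pics/w1.png",robot.camera("wrist")[:,:,::-1])
```

```text
{'time_s': 1.8167, 'qpos': array([-4.44151685e-01, -1.03235062e-01,  1.81217222e+00, -2.68732324e-05,
        1.43273569e+00, -2.07860911e+00]), 'qd': array([-0.00015601, -0.00014149,  0.00040892,  0.00082929, -0.0004298 ,
       -0.00248863]), 'tau': array([-1.41362838e-03, -3.23324347e+01, -3.71474826e+01, -2.87347275e-04,
        4.39582827e-04,  5.30640042e-03]), 'ee_pos': array([ 0.52397942, -0.18999088,  0.2712703 ]), 'tcp_rot': array([ 3.14157692e+00, -8.30189437e-05, -3.07792786e+00]), 'wrist_force': array([-0.28917404, -0.32299884,  0.62077701]), 'wrist_torque': array([-0.00907497,  0.00612658, -0.02147098]), 'finger_gap': 0.08563582162399873}
```

View pics/w1.png

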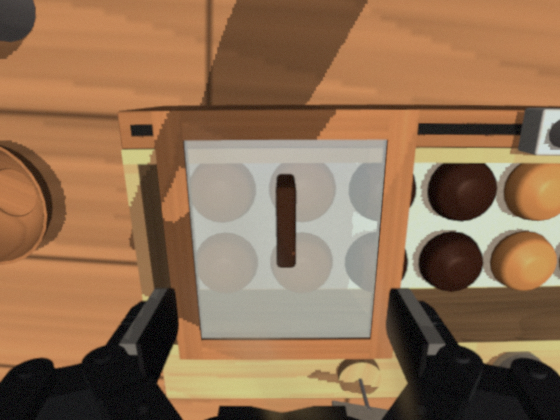

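Run:
```python
import cv2
a=cv2.imread('pics/w1.png')
cv2.imwrite('pics/w1a.png',cv2.resize(a[160:280,240:340],None,fx=5,fy=5,interpolation=cv2.INTER_CUBIC))
cv2.imwrite('pics/w1b.png',cv2.resize(a[90:180,400:560],None,fx=5,fy=5,interpolation=cv2.INTER_CUBIC))
```

```text
(no output)
```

View pics/w1a.png

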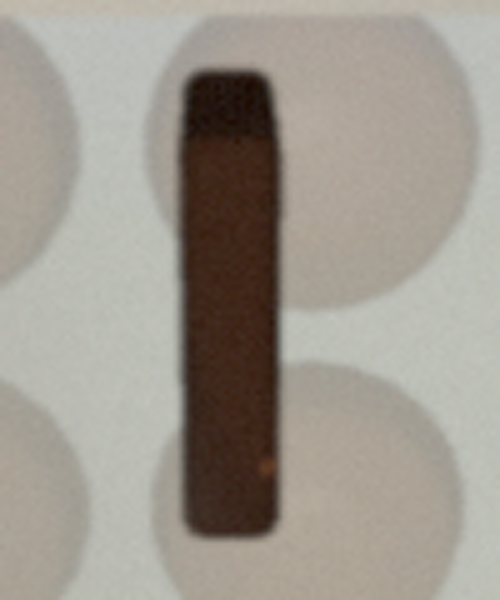

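View pics/w1b.png

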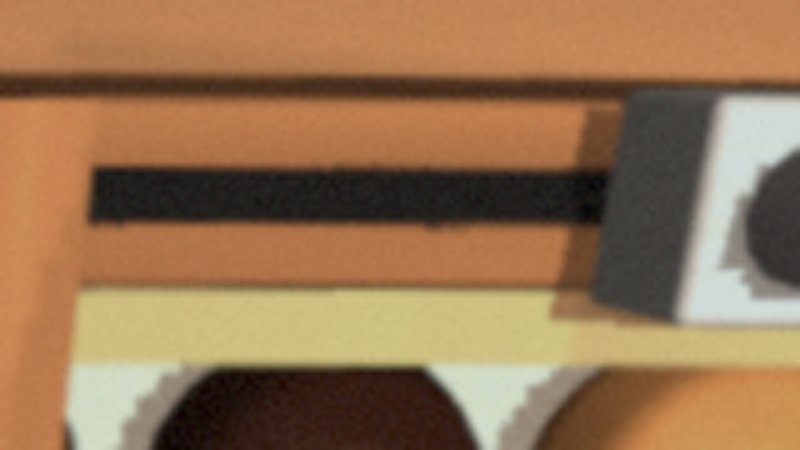

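Run:
```python
from h import *
import pickle
np.set_printoptions(precision=4,suppress=True)
P=pickle.load(open('w1.pkl','rb'))
c=lambda u,v,z:atz('w',(u,v),z,P)
cs=[c(276.6,187,.176),c(296,187,.176),c(296,267.4,.176),c(276.6,267.4,.176)]
print(cs,np.mean(cs,0), np.linalg.norm(cs[0]-cs[1]),np.linalg.norm(cs[1]-cs[2]))
b=lambda u,v,z:c(400+u/5,90+v/5,z)
print('groove',b(93,195,.118),b(560,195,.118)); l=b(93,195,.118)-b(560,195,.118); print(np.degrees(np.arctan2(-l[1],-l[0])))
print('edge',b(90,210,.130),b(65,450,.130),'clip top',b(716,95,.142),b(680,322,.142),'clip bot',b(593,300,.118))
r0,r1=c(150,112,.118),c(500,109,.118);print('rail outer',r0,r1,np.degrees(np.arctan2(*(r1-r0)[[1,0]])))
```

```text
[array([ 0.5003, -0.1942,  0.176 ]), array([ 0.4995, -0.1814,  0.176 ]), array([ 0.5582, -0.177 ,  0.176 ]), array([ 0.5591, -0.1908,  0.176 ])] [ 0.5293 -0.1859  0.176 ] 0.012822619364676047 0.05884690199289207
groove [ 0.4608 -0.0851  0.118 ] [ 0.4552 -0.0095  0.118 ]
94.23498041196042
edge [ 0.4622 -0.0896  0.13  ] [ 0.4993 -0.0871  0.13  ] clip top [ 0.4381 -0.0047  0.142 ] [ 0.471  -0.0011  0.142 ] clip bot [0.4712 0.0003 0.118 ]
rail outer [ 0.4611 -0.2958  0.118 ] [ 0.4407 -0.0231  0.118 ] 94.26520037138572
```

>>> {"name": "apply_moves", "arguments": {
  "moves": [
    [[-2,2,12,-0.005],[-4,3,26,-0.01],[-5.5,4,40,-0.01],[-5.5,4,55,-0.01],[-5.5,4,70,-0.01],[-5.5,4,85,-0.01],[-5.5,4,100,-0.01],[-5.5,4,113,-0.01],[-5.5,4,123,-0.01],[-5.5,4,128,-0.01]]
  ]
}}

```text
time_s: 2.7
ee_pos: [0.528, -0.185, 0.1404]
tcp_rot: [3.14, -0.003, -3.067]
wrist_force: [0.3, 0.6, -0.8]
finger_gap: 0.0853
```

>>> {"name": "apply_moves", "arguments": {
  "moves": [
    [[0,0,0,0],[0,0,0,0],[0,0,0,0],[0,0,0,0],[0,0,0,0],[0,0,0,0],[0,0,0,0],[0,0,0,0],[0,0,0,0],[0,0,0,0]]
  ],
  "claw": 0,
  "force": 60
}}

```text
time_s: 3.53
ee_pos: [0.5296, -0.186, 0.1443]
tcp_rot: [-3.141, 0.001, -3.068]
wrist_force: [-1.0, -0.8, 5.7]
finger_gap: 0.0134
```

Run:
```python
from h import *
o=robot.get_obs(); print(o)
cv2.imwrite("pics/w2.png",robot.camera("wrist")[:,:,::-1])
```

```text
{'time_s': 3.5333, 'qpos': array([-4.33282018e-01, -8.66709894e-04,  1.93189421e+00, -1.26492484e-04,
        1.20919767e+00, -2.07795005e+00]), 'qd': array([-0.00068146,  0.00032867, -0.00010531, -0.00161912,  0.00106542,
       -0.00031795]), 'tau': array([  0.61163424, -31.47531509, -31.99295998,   0.08613709,
        -0.27665905,  -0.23159123]), 'ee_pos': array([ 0.52964176, -0.18599052,  0.14430954]), 'tcp_rot': array([-3.14082501e+00,  1.13786283e-03, -3.06767584e+00]), 'wrist_force': array([-1.01307066, -0.76241313,  5.69447582]), 'wrist_torque': array([ 0.00260247,  0.22440434, -0.22064581]), 'finger_gap': 0.013418977816007652}
```

View pics/w2.png

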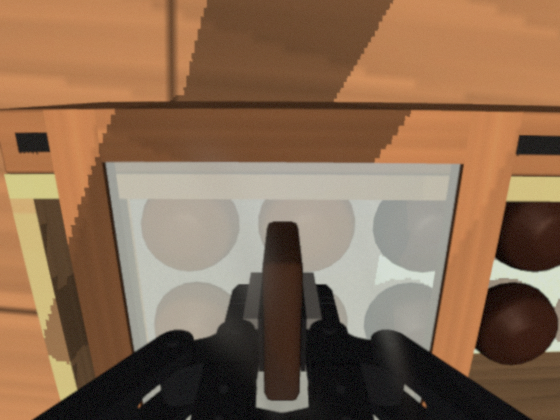

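>>> {"name": "apply_moves", "arguments": {
  "moves": [
    [[0,4,0,0],[0,11,0,0],[0,19,0,0],[0,27,0,0],[0,35,0,0],[0,43,0,0],[0,51,0,0],[0,58,0,0],[0,64,0,0],[0,70,0,0]]
  ]
}}

```text
time_s: 4.42
ee_pos: [0.5249, -0.1158, 0.1443]
tcp_rot: [-3.14, 0.002, -3.067]
wrist_force: [0.9, -1.8, 5.9]
finger_gap: 0.013
```

>>> {"name": "apply_moves", "arguments": {
  "moves": [
    [[0,3,0,0],[0,6,0,0],[0,9,0,0],[0,12,0,0],[0,15,0,0],[0,18,0,0],[0,21,0,0],[0,24,0,0],[0,27,0,0],[0,30,0,0]]
  ]
}}

```text
time_s: 5.25
ee_pos: [0.5228, -0.0867, 0.1443]
tcp_rot: [-3.139, 0.003, -3.068]
wrist_force: [2.5, -5.4, 4.5]
finger_gap: 0.0131
```

Run:
```python
from h import *
o=robot.get_obs(); print(o['wrist_force'],o['ee_pos'])
cv2.imwrite("pics/sd3.png",cv2.resize(robot.camera("side")[140:300,170:360,::-1],None,fx=3.7,fy=3.7,interpolation=cv2.INTER_CUBIC))
cv2.imwrite("pics/w3.png",robot.camera("wrist")[:,:,::-1])
```

```text
[ 2.4687559  -5.36090062  4.52707223] [ 0.52283637 -0.08665945  0.14428798]
```

View pics/sd3.png

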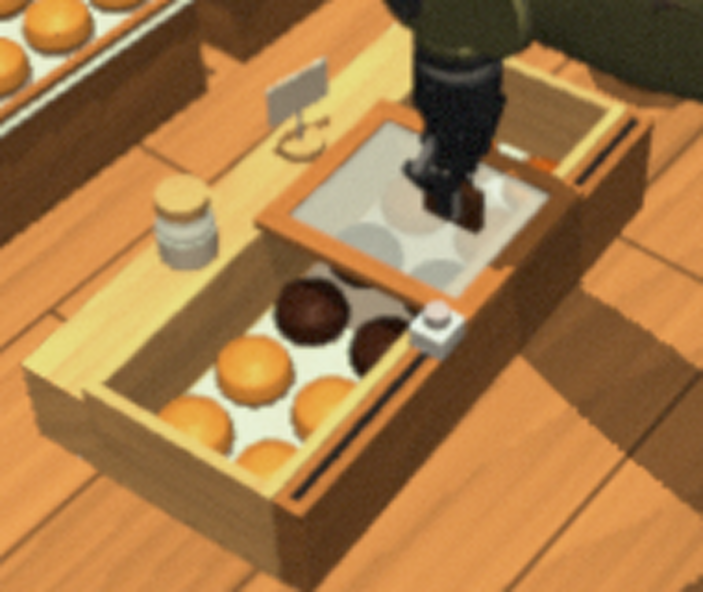

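View pics/w3.png

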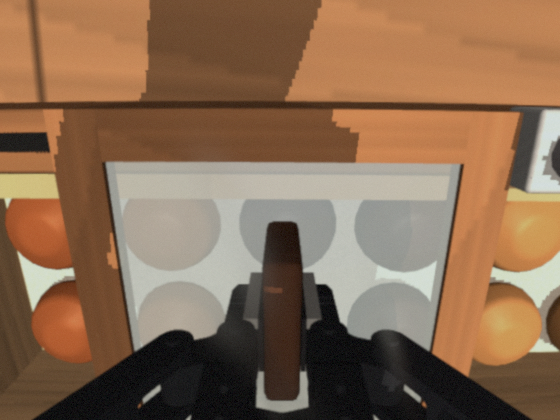

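>>> {"name": "apply_moves", "arguments": {
  "moves": [
    [[0,2,0,0],[0,4,0,0],[0,6,0,0],[0,8,0,0],[0,10,0,0],[0,12,0,0],[0,14,0,0],[0,16,0,0],[0,18,0,0],[0,20,0,0]]
  ]
}}

```text
time_s: 6.18
ee_pos: [0.5215, -0.0667, 0.1443]
tcp_rot: [-3.139, 0.003, -3.068]
wrist_force: [2.2, -3.8, 5.0]
finger_gap: 0.0131
```

>>> {"name": "apply_moves", "arguments": {
  "moves": [
    [[0,0.5,0,0],[0,1,0,0],[0,1.5,0,0],[0,2,0,0],[0,2.5,0,0],[0,3,0,0],[0,3.5,0,0],[0,4,0,0],[0,4.5,0,0],[0,5,0,0]]
  ]
}}

```text
time_s: 7.02
ee_pos: [0.5211, -0.0618, 0.1443]
tcp_rot: [-3.139, 0.003, -3.068]
wrist_force: [3.2, -4.8, 4.4]
finger_gap: 0.0129
```

>>> {"name": "apply_moves", "arguments": {
  "moves": [
    [[0,0.5,0,0],[0,1,0,0],[0,1.5,0,0],[0,2,0,0],[0,2.5,0,0],[0,3,0,0],[0,3.5,0,0],[0,4,0,0],[0,4.5,0,0],[0,5,0,0]]
  ]
}}

```text
time_s: 7.85
ee_pos: [0.5208, -0.0568, 0.1443]
tcp_rot: [-3.139, 0.003, -3.068]
wrist_force: [2.7, -4.6, 4.9]
finger_gap: 0.0133
```

>>> {"name": "apply_moves", "arguments": {
  "moves": [
    [[0,0.5,0,0],[0,1,0,0],[0,1.5,0,0],[0,2,0,0],[0,2.5,0,0],[0,3,0,0],[0,3.5,0,0],[0,4,0,0],[0,4.5,0,0],[0,5,0,0]]
  ]
}}

```text
time_s: 8.68
ee_pos: [0.5205, -0.0518, 0.1443]
tcp_rot: [-3.139, 0.003, -3.068]
wrist_force: [2.2, -4.8, 4.7]
finger_gap: 0.0134
```

>>> {"name": "apply_moves", "arguments": {
  "moves": [
    [[0,0.5,0,0],[0,1,0,0],[0,1.5,0,0],[0,2,0,0],[0,2.5,0,0],[0,3,0,0],[0,3.5,0,0],[0,4,0,0],[0,4.5,0,0],[0,5,0,0]]
  ]
}}

```text
time_s: 9.52
ee_pos: [0.5201, -0.0468, 0.1443]
tcp_rot: [-3.139, 0.003, -3.068]
wrist_force: [3.0, -4.8, 4.4]
finger_gap: 0.0133
```

>>> {"name": "apply_moves", "arguments": {
  "moves": [
    [[0,0.5,0,0],[0,1,0,0],[0,1.5,0,0],[0,2,0,0],[0,2.5,0,0],[0,3,0,0],[0,3.5,0,0],[0,4,0,0],[0,4.5,0,0],[0,5,0,0]]
  ]
}}

```text
time_s: 10.35
ee_pos: [0.5197, -0.0418, 0.1443]
tcp_rot: [-3.139, 0.003, -3.068]
wrist_force: [3.6, -4.1, 4.5]
finger_gap: 0.0129
```

>>> {"name": "apply_moves", "arguments": {
  "moves": [
    [[0,0.5,0,0],[0,1,0,0],[0,1.5,0,0],[0,2,0,0],[0,2.5,0,0],[0,3,0,0],[0,3.5,0,0],[0,4,0,0],[0,4.5,0,0],[0,5,0,0]]
  ]
}}

```text
time_s: 11.18
ee_pos: [0.5194, -0.0368, 0.1443]
tcp_rot: [-3.139, 0.004, -3.068]
wrist_force: [3.5, -5.5, 4.6]
finger_gap: 0.0135
```

>>> {"name": "apply_moves", "arguments": {
  "moves": [
    [[0,0.5,0,0],[0,1,0,0],[0,1.5,0,0],[0,2,0,0],[0,2.5,0,0],[0,3,0,0],[0,3.5,0,0],[0,4,0,0],[0,4.5,0,0],[0,5,0,0]]
  ]
}}

```text
time_s: 12.02
ee_pos: [0.5191, -0.0318, 0.1443]
tcp_rot: [-3.139, 0.004, -3.068]
wrist_force: [3.9, -5.9, 4.3]
finger_gap: 0.0132
```

>>> {"name": "apply_moves", "arguments": {
  "moves": [
    [[0,0.5,0,0],[0,1,0,0],[0,1.5,0,0],[0,2,0,0],[0,2.5,0,0],[0,3,0,0],[0,3.5,0,0],[0,4,0,0],[0,4.5,0,0],[0,5,0,0]]
  ]
}}

```text
time_s: 12.85
ee_pos: [0.5187, -0.0268, 0.1443]
tcp_rot: [-3.139, 0.004, -3.068]
wrist_force: [3.1, -5.2, 4.7]
finger_gap: 0.0134
```

>>> {"name": "apply_moves", "arguments": {
  "moves": [
    [[0,0.5,0,0],[0,1,0,0],[0,1.5,0,0],[0,2,0,0],[0,2.5,0,0],[0,3,0,0],[0,3.5,0,0],[0,4,0,0],[0,4.5,0,0],[0,5,0,0]]
  ]
}}

```text
time_s: 13.68
ee_pos: [0.5184, -0.0218, 0.1443]
tcp_rot: [-3.14, 0.004, -3.068]
wrist_force: [4.9, -4.9, 4.3]
finger_gap: 0.0132
```

>>> {"name": "apply_moves", "arguments": {
  "moves": [
    [[0,0.5,0,0],[0,1,0,0],[0,1.5,0,0],[0,2,0,0],[0,2.5,0,0],[0,3,0,0],[0,3.5,0,0],[0,4,0,0],[0,4.5,0,0],[0,5,0,0]]
  ]
}}

```text
time_s: 14.52
ee_pos: [0.5181, -0.0169, 0.1443]
tcp_rot: [-3.139, 0.004, -3.068]
wrist_force: [5.1, -4.6, 3.6]
finger_gap: 0.0137
```

>>> {"name": "apply_moves", "arguments": {
  "moves": [
    [[-0.1,0.5,0,0],[-0.2,1,0,0],[-0.3,1.5,0,0],[-0.4,2,0,0],[-0.5,2.5,0,0],[-0.5,3,0,0],[-0.5,3.5,0,0],[-0.5,4,0,0],[-0.5,4.5,0,0],[-0.5,5,0,0]]
  ]
}}

```text
time_s: 15.35
ee_pos: [0.5177, -0.0119, 0.1443]
tcp_rot: [-3.14, 0.002, -3.068]
wrist_force: [1.7, -5.0, 5.2]
finger_gap: 0.0132
```

>>> {"name": "apply_moves", "arguments": {
  "moves": [
    [[0,0.5,0,0],[0,1,0,0],[0,1.5,0,0],[0,2,0,0],[0,2.5,0,0],[0,3,0,0],[0,3.5,0,0],[0,4,0,0],[0,4.5,0,0],[0,5,0,0]]
  ]
}}

```text
time_s: 16.18
ee_pos: [0.5174, -0.007, 0.1443]
tcp_rot: [-3.139, 0.003, -3.068]
wrist_force: [2.7, -6.3, 4.9]
finger_gap: 0.013
```

>>> {"name": "apply_moves", "arguments": {
  "moves": [
    [[0,0.4,0,0],[0,0.8,0,0],[0,1.2,0,0],[0,1.6,0,0],[0,2,0,0],[0,2.4,0,0],[0,2.8,0,0],[0,3.2,0,0],[0,3.6,0,0],[0,4,0,0]]
  ]
}}

```text
time_s: 17.02
ee_pos: [0.5171, -0.0041, 0.1443]
tcp_rot: [-3.137, 0.003, -3.068]
wrist_force: [2.4, -10.4, 5.2]
finger_gap: 0.013
```

>>> {"name": "apply_moves", "arguments": {
  "moves": [
    [[0,0.4,0,0],[0,0.8,0,0],[0,1.2,0,0],[0,1.6,0,0],[0,2,0,0],[0,2.2,0,0],[0,2.4,0,0],[0,2.6,0,0],[0,2.8,0,0],[0,3,0,0]]
  ]
}}

```text
time_s: 17.85
ee_pos: [0.517, -0.0019, 0.1443]
tcp_rot: [-3.135, 0.003, -3.068]
wrist_force: [2.5, -13.0, 5.2]
finger_gap: 0.0132
```

>>> {"name": "apply_moves", "arguments": {
  "moves": [
    [[0,0.3,0,0],[0,0.6,0,0],[0,0.9,0,0],[0,1,0,0],[0,1,0,0],[0,1,0,0],[0,1,0,0],[0,1,0,0],[0,1,0,0],[0,1,0,0]]
  ]
}}

```text
time_s: 18.68
ee_pos: [0.517, -0.0012, 0.1443]
tcp_rot: [-3.135, 0.003, -3.068]
wrist_force: [2.0, -14.6, 5.1]
finger_gap: 0.0133
```

>>> {"name": "apply_moves", "arguments": {
  "moves": [
    [[0,-2,0,0],[0,-5,0,0],[0,-8,0,0],[0,-11,0,0],[0,-14,0,0],[0,-17,0,0],[0,-20,0,0],[0,-22,0,0],[0,-23,0,0],[0,-23,0,0]]
  ]
}}

```text
time_s: 19.52
ee_pos: [0.5183, -0.0205, 0.1443]
tcp_rot: [3.141, 0.002, -3.068]
wrist_force: [1.0, 1.6, 6.5]
finger_gap: 0.0133
```

Run:
```python
from h import *
import pickle
o=robot.get_obs(); print(o['wrist_force'],o['ee_pos'])
pickle.dump(robot.camera_params("wrist"),open('w4.pkl','wb'))
a=robot.camera("wrist")[:,:,::-1]
cv2.imwrite("pics/w4.png",a)
cv2.imwrite('pics/w4b.png',cv2.resize(a[90:210,440:560],None,fx=5,fy=5,interpolation=cv2.INTER_CUBIC))
s=robot.camera("side")[:,:,::-1]; cv2.imwrite("pics/sd4.png",s)
cv2.imwrite("pics/sd4b.png",cv2.resize(s[190:290,220:320],None,fx=6,fy=6,interpolation=cv2.INTER_CUBIC))
```

```text
[0.99218974 1.64596062 6.46851387] [ 0.5182857  -0.02050269  0.14432931]
```

View pics/w4b.png

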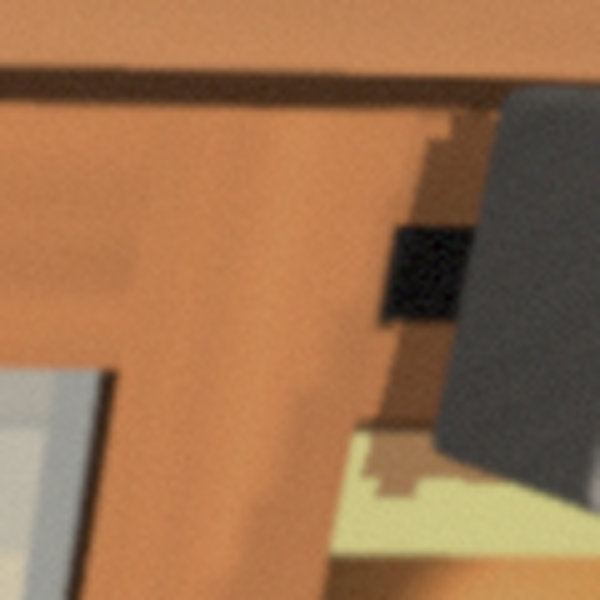

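View pics/sd4b.png

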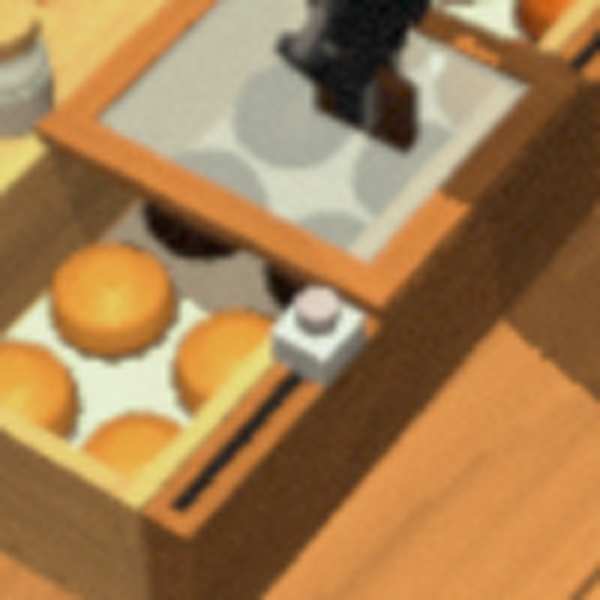

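Run:
```python
from h import *
import pickle
np.set_printoptions(precision=4,suppress=True)
P=pickle.load(open('w4.pkl','rb'))
b=lambda u,v,z:atz('w',(440+u/5,90+v/5),z,P)
t=np.radians(4.0); ry=np.array([-np.sin(t),np.cos(t),0]); rx=np.array([np.cos(t),np.sin(t),0])
h=np.array([.5183,-.0205,0])
for n,p in dict(e1=b(397,225,.130),e2=b(352,440,.130),c1=b(500,100,.118),c2=b(437,440,.118)).items(): print(n,p,'along',(p-h)@ry,'across',(p-h)@rx)
d=lambda u,v,z:atz('side',(220+u/6,190+v/6),z)
for n,p in dict(pin=d(318,300,.156),pinc=d(317,312,.156),ctopfar=d(275,340,.142),topfront=d(320,362,.142),topright=d(365,322,.142),coveredge=d(385,303,.130)).items(): print(n,p,(p-h)@ry,(p-h)@rx)
```

```text
e1 [0.4439 0.0759 0.13  ] along 0.10138207525487733 across -0.06750033806181763
e2 [0.4626 0.0769 0.13  ] along 0.10108037834824109 across -0.048808704943704845
c1 [0.4328 0.0904 0.118 ] along 0.11663213960525975 across -0.07752045371803255
c2 [0.464  0.0932 0.118 ] along 0.11724527879294268 across -0.046206239672048836
pin [0.4446 0.1054 0.156 ] 0.13068788335831344 -0.06470841645705322
pinc [0.4401 0.1116 0.156 ] 0.13727524651466286 -0.06874745656402627
ctopfar [0.4526 0.1296 0.142 ] 0.15432392018559304 -0.05504154140631235
topfront [0.4264 0.1266 0.142 ] 0.15316785524569476 -0.08145370872550063
topright [0.4249 0.093  0.142 ] 0.11970044010020849 -0.08526457472587871
coveredge [0.431  0.0692 0.13  ] 0.09557304374547788 -0.08087863935850269
```

>>> {"name": "apply_moves", "arguments": {
  "moves": [
    [[0,-1,0,0],[0,-2,0,0],[0,-3,0,0],[0,-4,0,0],[0,-4.5,0,0],[0,-4.5,0,0],[0,-4.5,0,0],[0,-4.5,0,0],[0,-4.5,0,0],[0,-4.5,0,0]]
  ]
}}

```text
time_s: 20.45
ee_pos: [0.5186, -0.0248, 0.1443]
tcp_rot: [3.141, 0.002, -3.067]
wrist_force: [0.9, 0.8, 6.4]
finger_gap: 0.0133
```

Run:
```python
from h import *
import pickle
o=robot.get_obs(); print(o['wrist_force'],o['ee_pos'])
pickle.dump(robot.camera_params("wrist"),open('w5.pkl','wb'))
a=robot.camera("wrist")[:,:,::-1]
cv2.imwrite('pics/w5b.png',cv2.resize(a[90:210,440:560],None,fx=5,fy=5,interpolation=cv2.INTER_CUBIC))
```

```text
[0.94995157 0.82980374 6.36916806] [ 0.51855542 -0.02478561  0.14430809]
```

View pics/w5b.png

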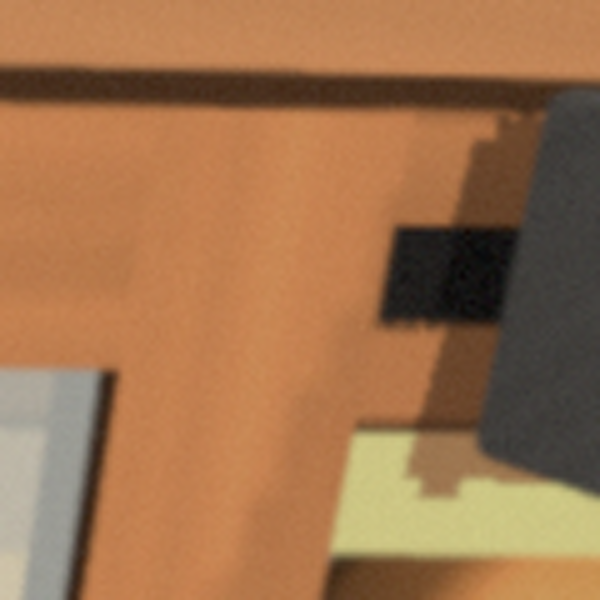

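>>> {"name": "apply_moves", "arguments": {
  "moves": [
    [[0,0,0,0],[0,0,0,0],[0,0,0,0],[0,0,0,0],[0,0,0,0],[0,0,0,0],[0,0,0,0],[0,0,0,0],[0,0,0,0],[0,0,0,0]]
  ],
  "claw": 85
}}

```text
time_s: 21.33
ee_pos: [0.5178, -0.0256, 0.1434]
tcp_rot: [3.142, 0.0, -3.067]
wrist_force: [-0.3, -0.3, -0.4]
finger_gap: 0.0849
```

>>> {"name": "apply_moves", "arguments": {
  "moves": [
    [[0,0,-8,0],[0,0,-20,0],[0,0,-35,0],[0,0,-55,0],[10,20,-75,0],[24,50,-95,0],[40,80,-110,0],[54,110,-120,0],[60,130,-125,0],[62,138,-125,0]]
  ]
}}

```text
time_s: 22.17
ee_pos: [0.4457, 0.1096, 0.272]
tcp_rot: [3.141, 0.006, -3.065]
wrist_force: [0.1, -0.1, 0.5]
finger_gap: 0.0852
```

>>> {"name": "apply_moves", "arguments": {
  "moves": [
    [[0,0,0,0],[0,0,0,0],[0,0,0,0],[0,0,0,0],[0,0,0,0],[0,0,0,0],[0,0,0,0],[0,0,0,0],[0,0,0,0],[0,0,0,0]]
  ],
  "claw": 0
}}

```text
time_s: 23.0
ee_pos: [0.4458, 0.1074, 0.2683]
tcp_rot: [-3.142, -0.0, -3.068]
wrist_force: [-0.4, 1.3, -0.7]
finger_gap: -0.0003
```

Run:
```python
from h import *
import pickle
o=robot.get_obs(); print(o['wrist_force'],o['ee_pos'],o['tcp_rot'])
pickle.dump(robot.camera_params("wrist"),open('w6.pkl','wb'))
a=robot.camera("wrist")[:,:,::-1]
cv2.imwrite('pics/w6.png',a)
cv2.imwrite('pics/w6b.png',cv2.resize(a[150:310,190:350],None,fx=3.7,fy=3.7,interpolation=cv2.INTER_CUBIC))
```

```text
[-0.42865979  1.28388472 -0.70234767] [0.44579634 0.10735553 0.26830217] [-3.14157926e+00 -6.63771406e-05 -3.06752280e+00]
```

View pics/w6.png

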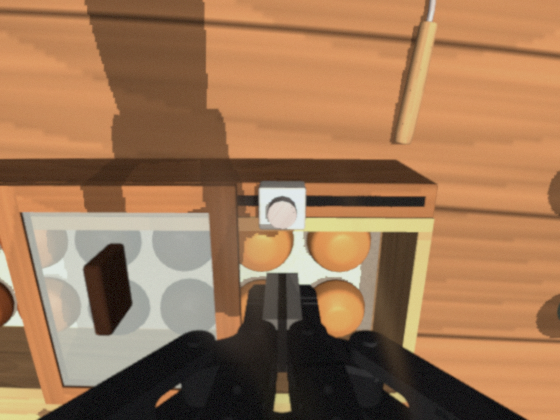

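View pics/w6b.png

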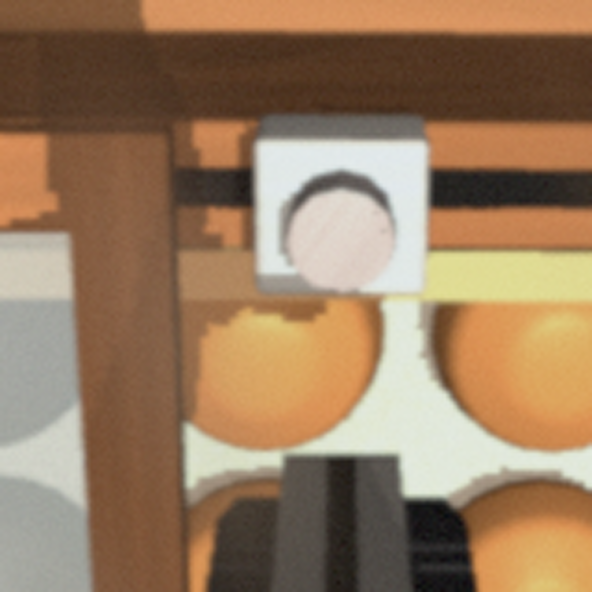

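Run:
```python
from h import *
import pickle
np.set_printoptions(precision=4,suppress=True)
P=pickle.load(open('w6.pkl','rb'))
b=lambda u,v,z:atz('w',(190+u/3.7,150+v/3.7),z,P)
t=np.radians(4.1); ry=np.array([-np.sin(t),np.cos(t),0]); rx=np.array([np.cos(t),np.sin(t),0])
h=np.array([.4458,.1074,0])
for n,p in dict(pin=b(341,240,.156),pl=b(287,240,.156),pr=b(395,240,.156),edge_top=b(173,215,.130),edge_bot=b(179,215,.118),cl=b(255,215,.142),cr=b(428,215,.142),cnear=b(340,139,.142),cfar=b(340,293,.142)).items(): print(n,p,'along',(p-h)@ry,'across',(p-h)@rx)
```

```text
pin [0.4469 0.1085 0.156 ] along 0.0009729769702924482 across 0.0011782103477074469
pl [0.4477 0.0979 0.156 ] along -0.009622755220794555 across 0.0011938670650649694
pr [0.4461 0.119  0.156 ] along 0.011570022506332565 across 0.0011623679603070898
edge_top [0.4525 0.0727 0.13  ] along -0.0350878698570349 across 0.004206811536560466
edge_bot [0.4563 0.0728 0.118 ] along -0.03525027477995278 across 0.007953248766065553
cl [0.4474 0.0908 0.142 ] along -0.016692171294723956 across 0.00043650768015374836
cr [0.4448 0.1263 0.142 ] along 0.018907770313936496 across 0.00038252613887882267
cnear [0.4301 0.107  0.142 ] along 0.0007650172871967387 across -0.01567148485768011
cfar [0.4632 0.1095 0.142 ] along 0.0008318697121246641 across 0.017546082301779346
```

>>> {"name": "apply_moves", "arguments": {
  "moves": [
    [[-0.5,0.5,12,0],[-1,1,26,0],[-1,1,40,0],[-1,1,54,0],[-1,1,68,0],[-1,1,82,0],[-1,1,93,0],[-1,1,101,0],[-1,1,105,0],[-1,1,107,0]]
  ]
}}

```text
time_s: 23.88
ee_pos: [0.4464, 0.1085, 0.1605]
tcp_rot: [-3.142, -0.001, -3.067]
wrist_force: [-0.2, -0.4, -0.1]
finger_gap: -0.0001
```

>>> {"name": "apply_moves", "arguments": {
  "moves": [
    [[0,0,1,0],[0,0,2,0],[0,0,3,0],[0,0,4,0],[0,0,5,0],[0,0,6,0],[0,0,7,0],[0,0,8,0],[0,0,9,0],[0,0,10,0]]
  ]
}}

```text
time_s: 24.72
ee_pos: [0.447, 0.1085, 0.1516]
tcp_rot: [3.142, 0.001, -3.067]
wrist_force: [-0.7, -0.4, 3.4]
finger_gap: -0.0001
```

Contact with pin friction (≈4 N). Continuing down to the bottom.

>>> {"name": "apply_moves", "arguments": {
  "moves": [
    [[0,0,0.5,0],[0,0,1,0],[0,0,1.5,0],[0,0,2,0],[0,0,2.5,0],[0,0,3,0],[0,0,3.5,0],[0,0,4,0],[0,0,4.5,0],[0,0,5,0]]
  ]
}}

```text
time_s: 25.55
ee_pos: [0.447, 0.1086, 0.1474]
tcp_rot: [-3.142, 0.001, -3.067]
wrist_force: [-1.2, -0.1, 9.8]
finger_gap: -0.0003
```

>>> {"name": "apply_moves", "arguments": {
  "moves": [
    [[0,0,0.3,0],[0,0,0.6,0],[0,0,0.9,0],[0,0,1.2,0],[0,0,1.5,0],[0,0,1.5,0],[0,0,1.5,0],[0,0,1.5,0],[0,0,1.5,0],[0,0,1.5,0]]
  ]
}}

```text
time_s: 26.38
ee_pos: [0.4471, 0.1086, 0.1473]
tcp_rot: [-3.141, 0.001, -3.067]
wrist_force: [-4.9, -0.8, 15.4]
finger_gap: -0.0001
```

>>> {"name": "apply_moves", "arguments": {
  "moves": [
    [[0,0,-4,0],[0,0,-10,0],[0,0,-20,0],[0,0,-32,0],[0,0,-46,0],[0,0,-60,0],[0,0,-75,0],[0,0,-90,0],[0,0,-102,0],[0,0,-110,0]]
  ]
}}

```text
time_s: 27.22
ee_pos: [0.4472, 0.1086, 0.2571]
tcp_rot: [3.141, 0.002, -3.067]
wrist_force: [0.1, -0.6, -0.0]
finger_gap: 0.0001
```

>>> {"name": "apply_moves", "arguments": {
  "moves": [
    [[0,0,-10,0],[0,0,-12,0],[0,0,-12,0],[0,0,-12,0],[0,0,-12,0],[0,0,-12,0],[0,0,-12,0],[0,0,-12,0],[0,0,-12,0],[0,0,-12,0]]
  ]
}}

```text
time_s: 28.05
ee_pos: [0.4466, 0.1085, 0.2667]
tcp_rot: [-3.142, -0.0, -3.067]
wrist_force: [-0.2, 0.6, -0.1]
finger_gap: 0.0004
```

Run:
```python
from h import *
import pickle
o=robot.get_obs(); print(o['wrist_force'],o['ee_pos'],o['tcp_rot'])
pickle.dump(robot.camera_params("wrist"),open('w7.pkl','wb'))
a=robot.camera("wrist")[:,:,::-1]
cv2.imwrite('pics/w7b.png',cv2.resize(a[150:310,190:350],None,fx=3.7,fy=3.7,interpolation=cv2.INTER_CUBIC))
s=robot.camera("side")[:,:,::-1]
cv2.imwrite("pics/sd7b.png",cv2.resize(s[190:290,220:320],None,fx=6,fy=6,interpolation=cv2.INTER_CUBIC))
```

```text
[-0.19258329  0.59062074 -0.12768345] [0.44664145 0.10850473 0.26671717] [-3.14158951e+00 -1.75766597e-04 -3.06736990e+00]
```

View pics/w7b.png

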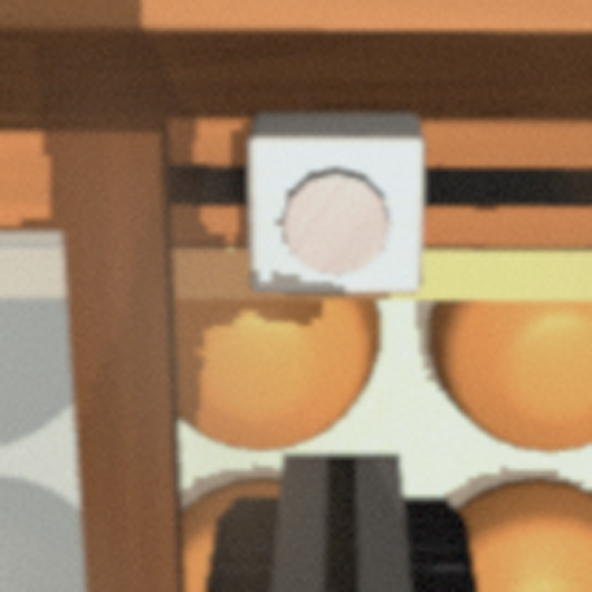

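View pics/sd7b.png

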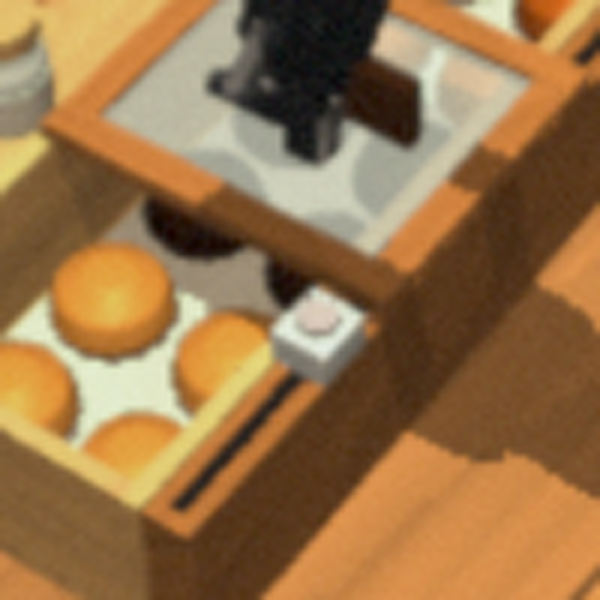

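```bash
python3 -c "
from cell import robot
print(robot.finish_job())"
```

```text
the job is handed in; nothing more can be done
None
```

The job is done and handed in at about 28 s of the 64 s allowed; no verdict was reported.

- **Binding:** I gripped the handle and pushed the clip slowly. The running drag was about 5 N. The push then climbed to about 14.6 N, roughly 10 N above the drag. It stayed more than 5 N above for about 1.7 s, well short of the 18 N that counts as forcing.
- **Gap:** I backed the cover off, and the clip came back about 3–4 mm on its own, as you said it might. The gap came out at about 20 mm from the first wrist-camera measurement plus the last 4.3 mm of back-off. A later view, from above the clip, gave about 18 mm, so the two disagree by about 2 mm. I left it there.
- **Lock pin:** After letting go of the cover I pressed the pin down with the closed fingers. It stopped at 147.3 mm above the table, where fully down should be 147 mm. The force rose from 10 to 15 N with no further movement.

The last pictures show the pin down, the cover and clip where I left them, and the robot touching nothing. I did not take a last full picture of the other items on the counter, but the arm kept clear of them throughout.

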